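# Make up a lot of two brass rooks on the trip scale

### The job

The stall sells brass chess rooks in lots of two. Stand the brass rook from the table on the free end of the trip scale's pan, beside the one already there, and let go so that the weight of the two trips the pan and dumps both into the tray; then pull the red bar back so that the pan stands level again. Leave the wooden chess pieces where they are.

Things in the scene. Friction and masses are not known exactly. Their poses are not given: they have to be found in the camera images.
- brass_rook_mid (a point): Brass chess rook standing on the table, 60 mm tall, foot 42 mm across, waist about 32 mm across where it is gripped, about 0.3 kg. The point is on its axis, 30 mm above its foot, at the waist. It is round, so its yaw is of no matter.
- pan_rook_mid (a point): A second brass rook, just like the first, already standing on the pan at the end away from the load spot. The point is on its axis, 30 mm above its foot.
- pan (a joint): Tilt of the scale's pan in rad: 0 = level; 1.92 = tipped forward, hanging down at its stop. One rook does not trip it, two do; 1 N of pressing beside one rook also trips it, so let the rook go 2 to 8 mm above the floor. It trips within a second and stays tipped. Turned back below about 0.65 rad it falls level by itself; the pull on the red bar is under 10 N.
- load_spot (a point): Free place for the rook, on the pan's floor, moving with the pan. With the pan level its x points forward, y along the axle, z up; the axle lies 80 mm behind it, the back wall 34 mm behind, the front lip 38 mm in front, the end wall 63 mm to +y, the second rook's axis about 92 mm to -y. Fingers that close along y have most room.
- red_bar (a point): Middle of a red bar, 14 mm thick, 69 mm long, parallel to the axle, on a lever 115 mm from it; turns with the pan. Pan level: 108 mm behind the axle, 39 mm above it. Pan tipped: 74 mm forward of it, 88 mm above. To reset, put shut fingers down in front of it, tips 30 to 40 mm below the bar, and pull level and backward to some 80 mm behind the axle; it then falls level by itself.
- tray_mid (a point): Middle of the tray's blue floor, 11 mm above the table, 70 mm forward of the axle. Tray inside: 234 mm along x (forward), 248 mm along y (along the axle); walls reach 68 mm above the table. The tray is fixed to the scale, which does not move.
- wood_rook_mid (a point): Bystander: rook of the same shape in dark wood, far too light. The point is on its axis, 30 mm above its foot.
- wood_king_mid (a point): Bystander: chess king in dark wood, 100 mm tall, foot 42 mm across. The point is on its axis, 40 mm above its foot.
- axle_mid (a point): Middle of the scale's level axle, 200 mm above the table, between two green uprights 254 mm apart that reach 18 mm above it. x: forward (the way it dumps), y along the axle. Forward of it is an aluminium pan (210 mm along y, 73 mm along x, floor at axle height, end walls 20 mm high, back wall 10, front lip 5); behind it, at the -y end, a dark counterweight and a lever.
Mind the look-alikes: they are no part of the job. Leave any orange or turquoise look-alike of the part that bears pan_rook_mid alone. What is shaped like the part that bears brass_rook_mid but pink is not meant.

How it is judged:
On the way, in this order (a step that is already met when the one before it is completed fails the run):
1. both brass rooks are on the pan, the new one let go, before the pan has swung over (tilt below 0.5 rad) (value of joint pan below 0.5 rad and z of brass_rook_mid in the frame of load_spot between 0 and 0.045 m and x of brass_rook_mid in the frame of load_spot between -0.04 and 0.05 m and y of brass_rook_mid in the frame of load_spot between -0.16 and 0.065 m and z of pan_rook_mid in the frame of load_spot between 0 and 0.045 m and x of pan_rook_mid in the frame of load_spot between -0.04 and 0.05 m and contact force between the fingers and brass_rook below 0.3 N), for 0.02 s.
2. the pan has tipped over (tilt above 1.4 rad) (value of joint pan above 1.4 rad), for 0.1 s.
At the end, for the whole second after the job is handed in: Both brass rooks lie within the tray's walls (middle less than 90 mm above its floor), and the pan is empty, level (tilt below 0.1 rad) and at rest (value of joint pan below 0.1 rad and velocity of joint pan below 0.1 rad/s and x of brass_rook_mid in the frame of tray_mid between -0.12 and 0.12 m and y of brass_rook_mid in the frame of tray_mid between -0.125 and 0.125 m and z of each of brass_rook_mid, pan_rook_mid in the frame of tray_mid below 0.09 m and x of pan_rook_mid in the frame of tray_mid between -0.12 and 0.12 m and y of pan_rook_mid in the frame of tray_mid between -0.125 and 0.125 m); the robot touches nothing.
It fails at once if a wooden chess piece is moved more than 30 mm (distance of any of wood_rook_mid, wood_king_mid from where it was at the start of the episode above 0.03 m).
It also fails if it takes over 54 s, if anything falls off the work surface, if the arm or the gripper's body presses on something with over 40 N, if the wrist force passes 120 N, or if a joint passes its speed limit or range.

### The arm

A 6-joint arm with a two-finger parallel gripper is mounted at the origin on the work surface. World frame = base frame: x ahead of the robot, y to its left, z up, the work surface at z = 0. Lengths are in m, angles in rad, forces in N, time in s.
With the tool pointing down it reaches from about 0.3 to 0.775 m from the base axis. Payload 14.6 kg.
Tool frame: the origin (TCP) lies at the very end of the fingers, on their centre line; the grasp point (between the pads) lies 19 mm behind it; z points along the fingers, y is the line along which they close (so a half turn about z gives the same grasp; the last joint's range is limited). The gripper opens to 94 mm and grips with 3 to 60 N. Pads are 16 mm wide; open, the fingers measure 119 mm over their backs; the gripper's body (75 mm by 177 mm) begins 78 mm behind the grasp point.
Start: joints at [1.129, 0.3, 1.521, -0, 1.321, -0.067], TCP at [0.201, 0.512, 0.176] pointing down, gripper open.
Joint ranges: [-3.03, 3.03], [-0.79, 2.21], [0.23, 2.52], [-1.04, 4.18], [0, 3.07], [-2.55, 2.55]. Speed limits (rad/s): [2.22, 2.22, 2.57, 3.14, 3.14, 3.14].

### API

Orientations are given as [roll, pitch, yaw] about the fixed x, y, z axes, in that order (R = Rz(yaw) Ry(pitch) Rx(roll)).
In Python, from station import ctrl gives the robot as it stands.
- The arm moves only by the shell command python3 -m pendant 'ROWS' [OPENING] [FORCE]. ROWS is JSON, a list of rows, each a list of 2 entries, a list of its own where there are three numbers: the shift along the world's x, y, z in cm, then the turn about the world's z in rad. A call has 1 to 20 rows; each row shifts and turns the commanded pose from where the row before left it; what a row does not reach is not made up. A row lasts 1/12 s, in which the tool goes at most 41.7 mm and 7.16 degrees, less where a joint would pass 70% of its speed; a pose out of reach is approached as far as the arm can. A call is refused whole if a number of a shift passes 4.17 or a number of a turn 0.125, either way. A call with a gripper value outside its range is refused whole. OPENING is the opening, from 0 (shut) to 1 (fully open), set as the call begins (- or left out, the last holds). The fingers move at their own pace and stop on an object; FORCE is the grip in N (left out, the last holds). Time passes only in rows, so rows that do not move let the fingers close. It gives the time, the measured TCP pose, the force, the opening and the grip force at its end, in the units of the state.
- ctrl.get_obs(): the state, without advancing time (a new reading comes with each control period).
- ctrl.camera(name): name is "side" or "top"; returns a dict with "color" (384x512x3 uint8, red, green, blue), "intrinsics" (3x3 intrinsics, pixels), "camera_from_world" (4x4, takes a point from world to camera coordinates). Camera axes: x right, y down, z forward; pixel columns grow to the right and rows downward; lengths in m; the calibration is good to about 2 mm. A picture is of the moment at which its call begins. There is no depth.
- ctrl.hand_in(): hands the job in; it is judged then, once.
The state is a dict: "time_s": time; "qpos": joint angles; "joint_vel": joint speeds; "tau": joint torques, N m; "ee_pos": TCP position; "eef_rot": TCP orientation; "force": force on the tool from outside, world axes, zero at the start; "moment": the same for the moment, N m; "grip_width": finger opening in m; "grip_force": force on a finger pad.
Only numpy, scipy, OpenCV 4.12 (cv2) and the standard library are available. Lean on these libraries where they do the work, as an engineer would, in place of code of your own. Each camera call takes 0.05 s, during which the arm holds its last target. There are 200 camera calls.

## Working session

There is one attempt and no reset: what is moved stays moved. The work goes in short steps, Python scripts to look and compute and a shell command to move; the robot and the scene stay as the last step left them, time stands still between calls to the robot, and variables do not carry over. Pictures are saved under pics/ and viewed, at most 10 in all, crops included, and the job is handed in when it is done.

```bash
mkdir -p pics; cat > h.py <<'E'
import numpy as np,cv2,json
from station import ctrl
def snap(tag,names=("side","top")):
    for n in names:
        c=ctrl.camera(n)
        cv2.imwrite(f"pics/{tag}_{n}.png",c["color"][:,:,::-1])
        np.savez(f"pics/{tag}_{n}.npz",K=c["intrinsics"],T=c["camera_from_world"])
def cam(tag,n):
    d=np.load(f"pics/{tag}_{n}.npz");return d["K"],d["T"]
def ray(tag,n,uv):
    K,T=cam(tag,n);d=T[:3,:3].T@np.linalg.solve(K,[*uv,1]);return -T[:3,:3].T@T[:3,3],d
def onz(tag,n,uv,z):
    o,d=ray(tag,n,uv);return o+d*(z-o[2])/d[2]
def tri(tag,a,b):
    (o,d),(p,e)=ray(tag,"side",a),ray(tag,"top",b)
    s=np.linalg.lstsq(np.c_[d,-e],p-o,rcond=None)[0];A,B=o+d*s[0],p+e*s[1];return (A+B)/2,np.linalg.norm(A-B)
def proj(tag,n,p):
    K,T=cam(tag,n);q=K@(T[:3,:3]@p+T[:3,3]);return q[:2]/q[2]
E
python3 - <<'E'
from h import *
snap("a")
im=np.hstack([cv2.imread(f"pics/a_{n}.png") for n in("side","top")])
print(im.shape)
for n in("side","top"):
    K,T=cam("a",n);print(n,-T[:3,:3].T@T[:3,3],T[2,:3])
E
```

```text
(384, 1024, 3)
side [ 0.25694472 -0.50203694  0.65762314] [ 0.32669482  0.68553736 -0.65062203]
top [ 0.39437188 -0.00644409  1.22395706] [ 0.12817227  0.01455678 -0.99164508]
```

View pics/a_side.png

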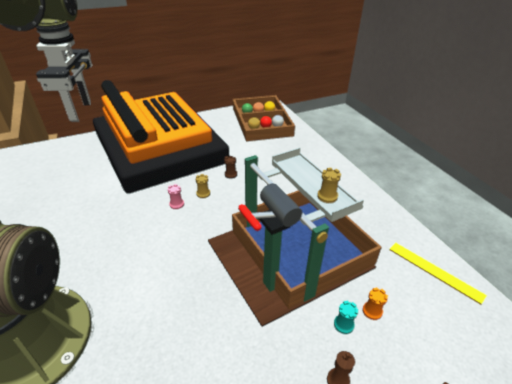

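View pics/a_top.png

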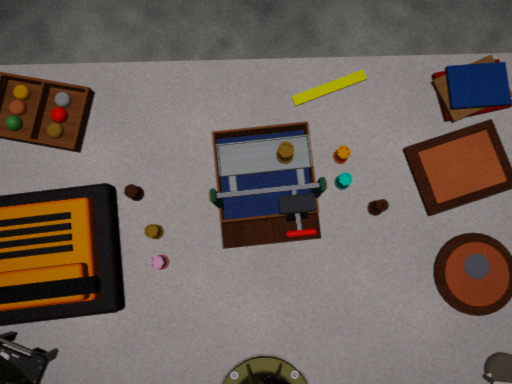

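The side view shows the brass rook at about (203,186), the pan rook at (330,185), the pan behind it and the red bar at (250,217). In the top view the table rook is at (153,231), the pan rook at (286,151), the axle runs (215,192)–(322,185), and the red bar is at (300,233). I'll zoom in to measure.

```bash
python3 - <<'E'
from h import *
s=cv2.imread("pics/a_side.png")[140:310,160:400];t=cv2.imread("pics/a_top.png")[110:260,120:360]
cv2.imwrite("pics/z1.png",np.vstack([cv2.resize(s,None,fx=2.5,fy=2.5,interpolation=2)[:,:],])) 
cv2.imwrite("pics/z2.png",cv2.resize(t,None,fx=3.3,fy=3.3,interpolation=2))
cv2.imwrite("pics/z1.png",cv2.resize(s,None,fx=3.3,fy=3.3,interpolation=2))
E
```

```text
(no output)
```

View pics/z1.png

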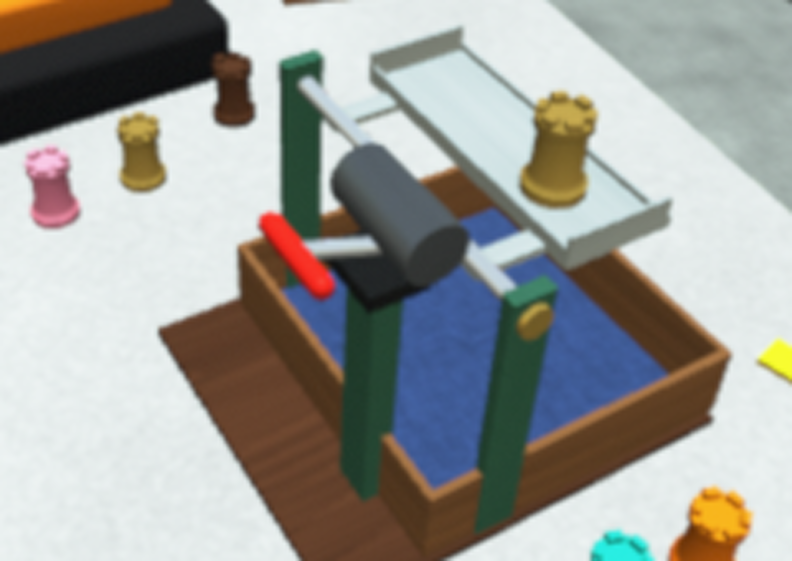

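View pics/z2.png

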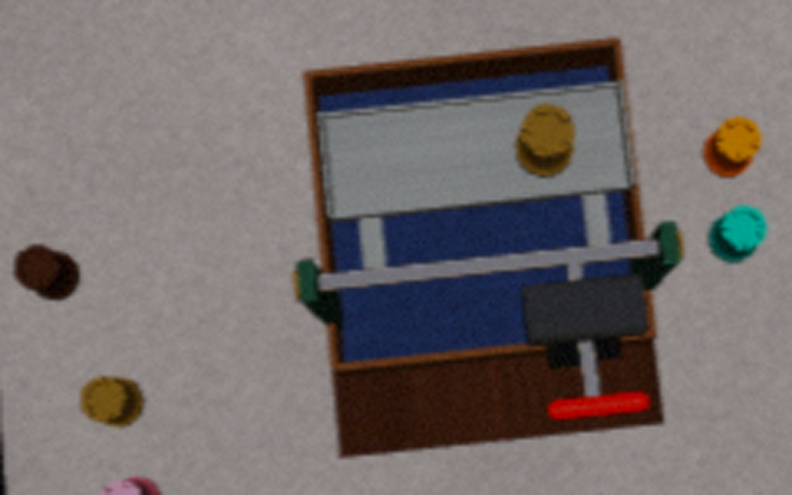

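```bash
cat >> h.py <<'E'
S=lambda x,y:(160+x/3.3,140+y/3.3)
P=lambda x,y:(120+x/3.3,110+y/3.3)
E
python3 - <<'E'
from h import *
np.set_printoptions(precision=4,suppress=True)
for k,a,b in [("rooktop .06",(139,122),(106,399)),("panrook top .26",(565,107),(548,127)),("upL .218",(301,62),(308,268)),("upR",(530,292),(669,236)),
 ("barA",(268,220),(555,409)),("barB",(325,287),(643,402)),("wood",(232,60),(38,262)),("axleA",(305,82),(322,283)),("axleB",(512,290),(656,247)),("panFL",(460,30),(320,113)),("panFR",(668,203),(617,84)),("panBL",(372,60),(328,218)),("panBR",(568,250),(629,188))]:
    print(k,*tri("a",S(*a),P(*b)))
print(onz("a","top",P(548,127),.26),onz("a","top",P(106,399),.06),onz("a","side",S(139,122),.06),onz("a","top",P(308,268),.218),onz("a","top",P(669,236),.218),onz("a","top",P(328,218),.21),onz("a","top",P(629,188),.21))
E
```

```text
rooktop .06 [0.4573 0.2861 0.0656] 0.0023284816587128532
panrook top .26 [ 0.6221 -0.0587  0.2611] 0.0011044189182163322
upL .218 [0.5334 0.1098 0.2135] 0.007633417720765315
upR [ 0.553  -0.143   0.2148] 0.002690877293136216
barA [ 0.4346 -0.0597  0.241 ] 0.0001965112815502059
barB [ 0.4394 -0.1191  0.2418] 0.002950661225070855
wood [0.5661 0.3432 0.0648] 0.002494793106072247
axleA [0.5275 0.0996 0.2046] 0.00032440468652075136
axleB [ 0.5466 -0.1345  0.2111] 0.0012664415514886242
panFL [0.6468 0.0991 0.2164] 0.00027953113749373825
panFR [ 0.6647 -0.1117  0.2146] 0.002389755402523361
panBL [0.5734 0.0937 0.2137] 0.002810416745259524
panBR [ 0.591  -0.1183  0.2101] 0.0031097929061303918
[ 0.6229 -0.0591  0.26  ] [0.4565 0.2878 0.06  ] [0.4603 0.2933 0.06  ] [0.5363 0.108  0.218 ] [ 0.5537 -0.1432  0.218 ] [0.5727 0.0946 0.21  ] [ 0.5897 -0.1175  0.21  ]
```

```bash
python3 - <<'E'
from h import *
np.set_printoptions(precision=4,suppress=True)
print("base bottom",onz("a","side",(227,162),0),onz("a","side",(127,186),0),"top edge",tri("a",(226,150),(112,186)),onz("a","top",(123,305),.06))
print("orange",tri("a",(211,127),(88,200)))
print("pink",onz("a","top",(158,261),.06),onz("a","side",(176,205),0))
print("rook foot",onz("a","side",S(143,182),0))
o=ctrl.get_obs();print(o["ee_pos"],o["eef_rot"],o["time_s"],o["grip_width"],o["qpos"])
E
```

```text
base bottom [0.5804 0.4193 0.    ] [0.2626 0.419  0.    ] top edge (array([0.5751, 0.3978, 0.0599]), np.float64(0.0065873372446228345)) [0.2671 0.3608 0.06  ]
orange (array([0.5359, 0.4309, 0.1308]), np.float64(0.006312771446861439))
pink [0.3778 0.2715 0.06  ] [0.373  0.2761 0.    ]
rook foot [0.4565 0.287  0.    ]
[0.2012 0.5116 0.1759] [-3.1406 -0.0001  2.7668] 0.1 0.09412812883608988 [ 1.1294  0.3004  1.5215  0.      1.3207 -0.0666]
```

```bash
python3 -m pendant '[[[0,0,4],0],[[0,0,4],0],[[0,0,4],0],[[2.84,-2.5,0],0.0505],[[2.84,-2.5,0],0.0505],[[2.84,-2.5,0],0.0505],[[2.84,-2.5,0],0.0505],[[2.84,-2.5,0],0.0505],[[2.84,-2.5,0],0.0505],[[2.84,-2.5,0],0.0505],[[2.84,-2.5,0],0.0505],[[2.84,-2.5,0],0.0505],[[0,0,-4],0],[[0,0,-4],0],[[0,0,-4],0],[[0,0,-4],0],[[0,0,-2],0],[[0,0,0],0]]' 0.75 20
python3 - <<'E'
from h import *
snap("b")
s=cv2.imread("pics/b_side.png")[100:240,120:270];t=cv2.imread("pics/b_top.png")[160:300,70:220]
cv2.imwrite("pics/b2.png",cv2.resize(np.hstack([s,t]),None,fx=2.6,fy=2.6,interpolation=2))
E
```

```text
time_s: 1.6
ee_pos: [0.4548, 0.2856, 0.1117]
eef_rot: [-3.138, -0.007, -3.062]
force: [-0.1, 0.3, -0.7]
grip_width: 0.0704
grip_force: 0.0
```

View pics/b2.png

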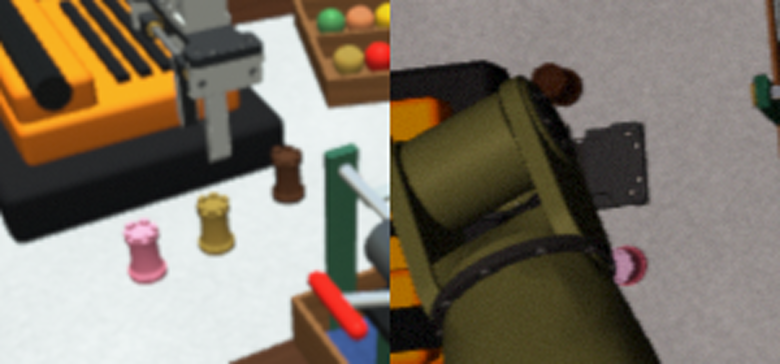

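The near fingertip is at about side (205,161), and the gripper sits above the brass rook, between the black base and the pink rook. Next is down and grip.

```bash
python3 -m pendant '[[[0.2,0.2,-2.5],0],[[0,0,-2.5],0],[[0,0,-2.5],0],[[0,0,-1.5],0],[[0,0,-1],0],[[0,0,0],0]]'; python3 -m pendant '[[[0,0,0],0],[[0,0,0],0],[[0,0,0],0],[[0,0,0],0],[[0,0,0],0],[[0,0,0],0]]' 0 20
```

```text
time_s: 2.2
ee_pos: [0.4591, 0.2889, 0.0163]
eef_rot: [-3.142, -0.0, -3.062]
force: [-0.1, 0.4, 0.5]
grip_width: 0.0708
grip_force: 0.0
time_s: 2.7
ee_pos: [0.4592, 0.2892, 0.0169]
eef_rot: [3.141, 0.001, -3.062]
force: [-0.1, 1.5, 4.1]
grip_width: 0.0357
grip_force: 20.0
```

```bash
python3 -m pendant '[[[0,0,0],0],[[0,0,0],0],[[0,0,0],0],[[0,0,-0.5],0],[[0,0,0],0]]' 0.6; python3 -m pendant '[[[0,0,0],0],[[0,0,0],0],[[0,0,0],0],[[0,0,0],0],[[0,0,0],0],[[0,0,0],0]]' 0 20
```

```text
time_s: 3.12
ee_pos: [0.4585, 0.2885, 0.0104]
eef_rot: [-3.141, -0.001, -3.062]
force: [0.4, -0.2, -0.0]
grip_width: 0.0561
grip_force: 0.0
time_s: 3.62
ee_pos: [0.459, 0.289, 0.0115]
eef_rot: [3.141, 0.0, -3.062]
force: [-0.2, 2.0, 1.6]
grip_width: 0.0356
grip_force: 20.0
```

```bash
python3 -m pendant '[[[0,0,2],0],[[0,0,4],0],[[0,0,4],0],[[0,0,4],0],[[0,0,4],0],[[0,0,4],0],[[0,0,4],0],[[0,0,2],0],[[1.56,-2.57,0],0],[[1.56,-2.57,0],0],[[1.56,-2.57,0],0],[[1.56,-2.57,0],0],[[1.56,-2.57,0],0],[[1.56,-2.57,0],0],[[1.56,-2.57,0],0],[[1.56,-2.57,0],0],[[1.56,-2.57,0],0],[[1.56,-2.57,0],0],[[0,0,0],0],[[0,0,0],0]]'
python3 - <<'E'
from h import *
snap("c",("side",))
s=cv2.imread("pics/c_side.png")[60:290,200:420]
cv2.imwrite("pics/c2.png",cv2.resize(s,None,fx=2.6,fy=2.6,interpolation=2))
E
```

```text
time_s: 5.28
ee_pos: [0.6151, 0.0304, 0.2901]
eef_rot: [3.142, -0.002, -3.064]
force: [-0.3, 0.3, -2.6]
grip_width: 0.0359
grip_force: 20.0
```

View pics/c2.png

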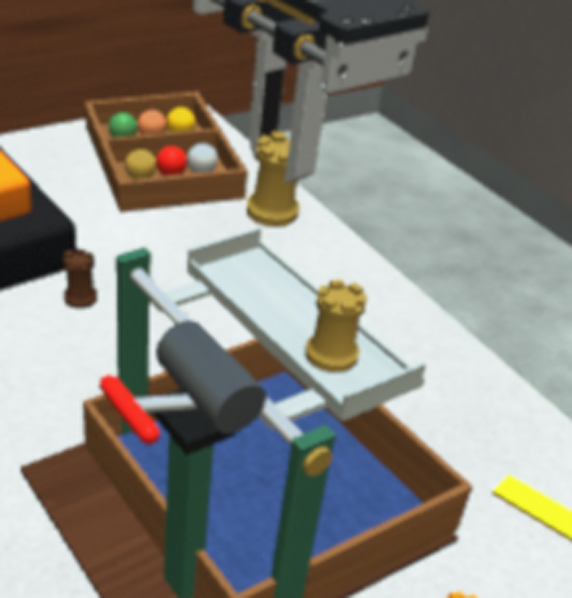

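The rook is held upright above the pan, its foot centre at about crop (274,211); the pan rook stands beside it. I'll check where the held rook's axis is.

```bash
python3 - <<'E'
from h import *
np.set_printoptions(precision=4,suppress=True)
C=lambda x,y:(200+x/2.6,60+y/2.6)
print("foot ctr",onz("c","side",C(274,210),.279),"crown",onz("c","side",C(274,146),.339))
print("panrook foot",onz("c","side",C(333,355),.2),onz("c","side",C(340,297),.26))
print([((proj("c","side",np.array([.6151,.0304,z]))-[200,60])*2.6) for z in(.279,.339)])
E
```

```text
foot ctr [0.6186 0.0368 0.279 ] crown [0.6082 0.031  0.339 ]
panrook foot [ 0.625  -0.0583  0.2   ] [ 0.6185 -0.062   0.26  ]
[array([274.2833, 214.8245]), array([282.48  , 144.6396])]
```

```bash
python3 -m pendant '[[[0,0.1,-2.4],0],[[0,0,-2],0],[[0,0,-1.5],0],[[0,0,-1],0],[[0,0,-0.5],0],[[0,0,0],0],[[0,0,0],0],[[0,0,0],0]]'
```

```text
time_s: 6.0
ee_pos: [0.6153, 0.033, 0.2185]
eef_rot: [-3.141, 0.002, -3.062]
force: [-1.4, 0.1, -2.7]
grip_width: 0.036
grip_force: 20.0
```

```bash
python3 -m pendant '[[[0,0,-0.2],0],[[0,0,0],0],[[0,0,0],0]]' && python3 -m pendant '[[[0,0,0],0],[[0,0,0],0],[[0,0,0],0],[[0,0,1],0],[[0,0,3],0],[[0,0,4],0],[[0,0,4],0],[[0,0,0],0],[[0,0,0],0],[[0,0,0],0],[[0,0,0],0],[[0,0,0],0],[[0,0,0],0],[[0,0,0],0],[[0,0,0],0]]' 0.62
python3 - <<'E'
from h import *
snap("d")
s=cv2.imread("pics/d_side.png")[60:330,180:420];t=cv2.imread("pics/d_top.png")[70:340,160:400]
cv2.imwrite("pics/d2.png",cv2.resize(np.hstack([s,t]),None,fx=1.65,fy=1.65,interpolation=2))
E
```

```text
time_s: 6.25
ee_pos: [0.615, 0.0328, 0.2155]
eef_rot: [-3.142, 0.0, -3.062]
force: [0.3, 0.6, -1.7]
grip_width: 0.0357
grip_force: 20.0
time_s: 7.5
ee_pos: [0.6149, 0.0328, 0.3351]
eef_rot: [3.142, -0.001, -3.062]
force: [0.3, 0.1, 0.7]
grip_width: 0.0582
grip_force: 0.0
```

View pics/d2.png

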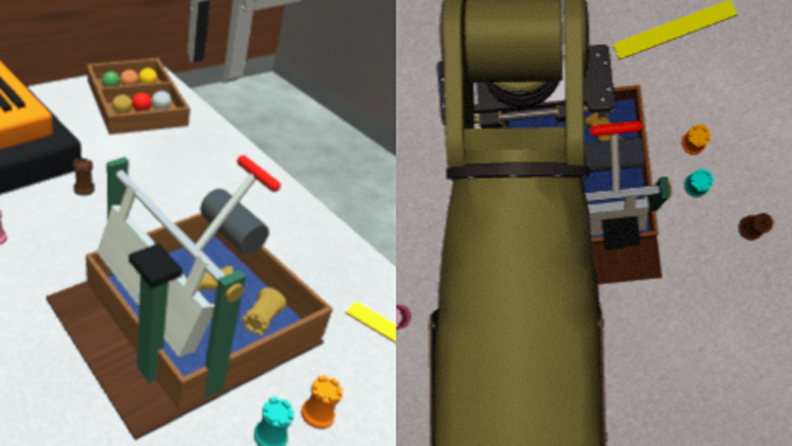

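```bash
python3 - <<'E'
from h import *
np.set_printoptions(precision=4,suppress=True)
D=lambda x,y:(180+x/1.65,60+y/1.65)
U=lambda x,y:(160+(x-396)/1.65,70+y/1.65)
print(tri("d",D(258,172),U(617,129)),tri("d",D(243,161),U(594,130)),tri("d",D(274,184),U(640,127)))
E
```

```text
(array([ 0.6162, -0.0745,  0.2913]), np.float64(0.0009713948086448977)) (array([ 0.6165, -0.0448,  0.2877]), np.float64(0.001212246376220542)) (array([ 0.6169, -0.1038,  0.2942]), np.float64(0.0003604774240305559))
```

```bash
python3 -m pendant '[[[1,0,1],0],[[1,-2.6,0],0],[[1,-2.6,0],0],[[0.9,-2.6,0],0],[[0,-2.6,0],0],[[0,0,0],0],[[0,0,-3],0],[[0,0,-3],0],[[0,0,-3],0],[[0,0,0],0],[[0,0,0],0]]' 0 10
python3 - <<'E'
from h import *
snap("e",("side",))
s=cv2.imread("pics/e_side.png")[60:330,180:420]
cv2.imwrite("pics/e2.png",cv2.resize(s,None,fx=2.2,fy=2.2,interpolation=2))
E
```

```text
time_s: 8.52
ee_pos: [0.6536, -0.0708, 0.2552]
eef_rot: [3.141, -0.002, -3.062]
force: [-0.1, -0.3, 0.9]
grip_width: 0.0
grip_force: 0.0
```

View pics/e2.png

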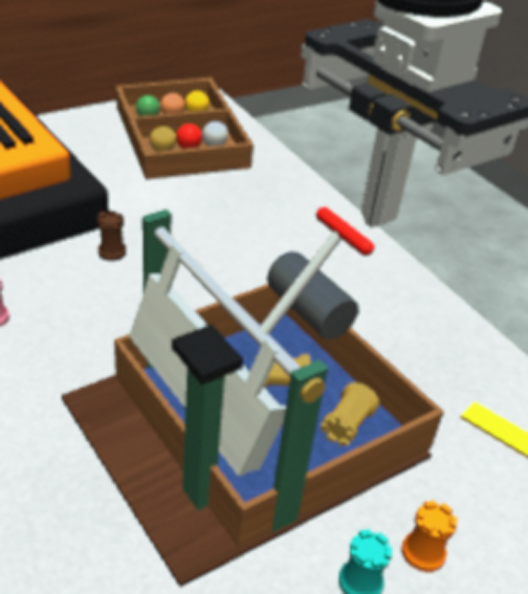

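The shut fingers stand in front of the bar with their tips below it, and both brass rooks lie in the tray. Now the pull.

```bash
python3 -m pendant '[[[-1.5,-0.12,0],0],[[-1.5,-0.12,0],0],[[-1.5,-0.12,0],0],[[-1.5,-0.12,0],0],[[-1.5,-0.12,0],0],[[-1.5,-0.12,0],0],[[-1.5,-0.12,0],0],[[-1.5,-0.12,0],0],[[-1.5,-0.12,0],0],[[-1.5,-0.12,0],0]]'; python3 -m pendant '[[[-1.5,-0.12,0],0],[[-1.5,-0.12,0],0],[[-1,-0.08,0],0],[[0,0,0],0],[[0,0,0],0],[[0,0,0],0]]'
python3 - <<'E'
from h import *
snap("f",("side",))
s=cv2.imread("pics/f_side.png")[60:330,180:420]
cv2.imwrite("pics/f2.png",cv2.resize(s,None,fx=2.2,fy=2.2,interpolation=2))
E
```

```text
time_s: 9.4
ee_pos: [0.5043, -0.0833, 0.2583]
eef_rot: [-3.14, 0.004, -3.062]
force: [0.7, 0.3, -0.3]
grip_width: 0.0003
grip_force: 0.3
time_s: 9.9
ee_pos: [0.4647, -0.0864, 0.2561]
eef_rot: [-3.141, 0.001, -3.062]
force: [-0.2, 0.2, 0.4]
grip_width: 0.0005
grip_force: 0.0
```

View pics/f2.png

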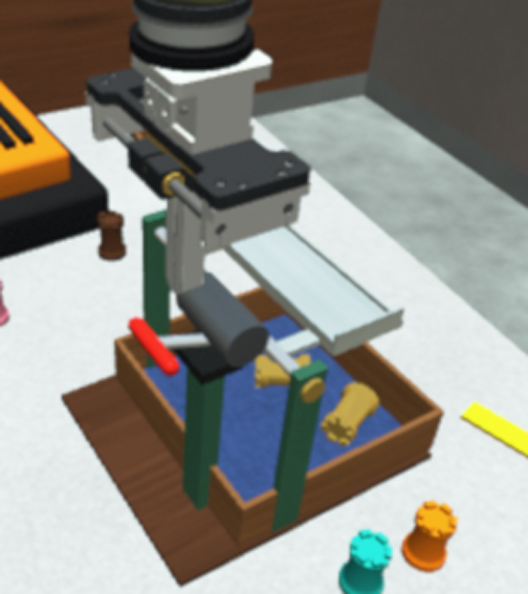

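The pan is level and empty, and both rooks are in the tray. I'll raise the arm clear, then hand in.

```bash
python3 -m pendant '[[[0,0,2],0],[[0,0,3],0],[[0,0,3],0],[[0,0,2],0],[[0,0,0],0],[[0,0,0],0],[[0,0,0],0],[[0,0,0],0],[[0,0,0],0],[[0,0,0],0]]'
python3 - <<'E'
from h import *
snap("g",("side",))
a,b=[cv2.imread(f"pics/{k}_side.png")[200:310,270:360].astype(int) for k in "fg"]
print("change in pan/tray area",np.abs(a-b).mean())
print(ctrl.hand_in())
E
```

```text
time_s: 10.78
ee_pos: [0.4639, -0.0864, 0.3547]
eef_rot: [3.141, -0.001, -3.062]
force: [0.2, 0.4, 0.1]
grip_width: 0.0003
grip_force: 0.0
change in pan/tray area 0.4413468013468013
the job is handed in; nothing more can be done
None
```

I handed the job in at 10.8 s: both brass rooks were dumped in the tray, the pan was back level and empty, and the arm touched nothing and hit none of the wooden pieces; no verdict came back.

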